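Stand the shade samples up for their photograph

TASK

Get the two shade sample tubes ready to be photographed: drop them one at a time, standing, into the two pockets of the leaning photo rack, one in each. Then flip the rack's red kick leg forward over centre until it is fully down, and after that take the rack by its black handle, swing it upright and keep holding it there, because it tips over if let go: the job finishes with the gripper still holding the rack upright. Leave the casts, the pot and the wax where they are.

Things in the scene. Friction and masses are not known exactly. Their poses are not given: they have to be found in the camera images.
- stand: dark steel foot of the photo stand, fixed to the worktop (place and yaw vary): two runners 200 mm long and 30 mm wide, 172 mm apart, 8 mm high. Origin under the rack's hinge line, at worktop height, midway between the runners; x axis points to the back of the stand (away from the robot at yaw 0), y to its left, z up. The runners reach from x = -130 to x = +70 mm.
- rack (a joint): tilt of the rack (0.9 kg) about its level hinge line, 20 mm above the worktop. 0 = upright; negative = leaning back; it starts on its rear stops at -0.30 rad and falls back there when let go near upright. Positive = tipped forward, to the robot: with the leg down its foot meets the runner at about +0.15; with the leg up it tips on to +0.60.
- rack_hinge (a point): middle of the rack's hinge line; axes turn with the rack: y along the hinge to the left, z up the rack, x to the back. The rack: two aluminium cheeks and, on top, a white block 44 mm deep, 156 mm wide, 32 mm high with two pockets; its top is 118 mm up the rack and its middle 10 mm to the back. Centre of mass about 85 mm up, some 8 mm to the back.
- pocket_left (a point): centre of the mouth of the left pocket, a round blind bore 28 mm wide and 26 mm deep in the top of the white block; z axis points out of the bore, y along the rack to the left. 118 mm up the rack from the hinge line.
- pocket_right (a point): the same for the right pocket, 104 mm to the right of the left one.
- handle: black handle on the middle of the rack: a round grip sleeve 14 mm thick and 42 mm long, parallel to the hinge line, turning freely on a rod between two steel posts 8 mm thick (43 mm free between them), 45 mm above the top of the white block, 163 mm up the rack from the hinge line and 10 mm to the back. Origin at its middle, y along the bar. Fingers can pass below it, front and back.
- leg (a joint): red kick leg at the right end of the rack, a rod 100 mm long from pivot to foot. 0 = stowed, pointing up and leaning 0.35 rad further back than the rack; grows as it swings forward (to the robot) and down; 2.28 rad = fully down on its stop. 40 g, no spring: it falls back to 0 before it has passed the vertical (at about 0.65 while the rack leans back) and down to 2.28 by itself once past it.
- leg_pin (a point): middle of the free part of the red cross pin at the leg's tip: 9 mm thick, sticking 34 mm out to the right, parallel to the hinge line, 100 mm from the leg's pivot. Its y axis runs along the pin, its z axis along the leg from pivot to tip.
- leg_hinge (a point): pivot of the kick leg, on the rack's right end 45 mm up the rack from the hinge line; the leg turns about this point's y axis.
- tube_1: stoppered sample tube standing upright, 22 mm wide and 66 mm high with a red cap (body to 52 mm, the stopper 16 mm wide above), 20 g. Origin at the centre of its underside, z up. Either tube may go into either pocket.
- tube_2: a second tube, the same.
- cast_grey: grey plaster cast, 57 x 68 x 32 mm, loose; bystander. Origin under its centre.
- cast_white: white plaster cast, 57 x 68 x 30 mm, loose; bystander.
- lidded_pot: white screw-lid pot, 60 mm wide, 55 mm high, loose; bystander.
- wax: block of yellow wax, 30 x 62 x 19 mm, loose; bystander.

How it is judged:
By the outcome, as a careful person would: the job done as asked, in the order asked, and still so for the second after the job is handed in, while the arm keeps its last pose, push and grip.
It also fails if it takes over 72 s, if anything falls off the work surface, if the arm or the gripper's body presses on something with over 40 N, if the wrist force passes 120 N, or if a joint passes its speed limit or range.

ROBOT

A 6-joint arm with a two-finger parallel gripper is mounted at the origin on a cart in front of the work surface, level with it; the furniture and walls round the work are solid. World frame = base frame: x ahead of the robot, y to its left, z up, the work surface at z = 0. Lengths are in m, angles in rad, forces in N, time in s.
With the tool pointing down it reaches from about 0.375 to 0.9 m from the base axis. Payload 3.1 kg.
Tool frame: the origin (TCP) lies on the centre line of the jaws, within the pads' length; the fingertips stand robot.tip_reach ahead of it and the grasp point (between the pads) lies 8 mm behind it (robot.tip_reach is the distance from the TCP to the fingertips, in m); z points along the fingers, y is the line along which they close (so a half turn about z gives the same grasp; the last joint's range is limited). The gripper opens to 87 mm and grips with 3 to 60 N. Pads are 19 mm wide; open, the fingers measure 117 mm over their backs; the gripper's body (75 mm by 190 mm) begins 51 mm behind the grasp point.
Start: joints at [-1.286, 0.527, 1.433, -0, 1.181, -0.178], TCP at [0.279, -0.559, 0.234] pointing down, gripper open.
Joint ranges: [-3.08, 3.08], [-0.75, 2.2], [0.22, 2.44], [-1.43, 4.57], [0, 2.65], [-2.85, 2.85]. Speed limits (rad/s): [2.79, 2.79, 3.14, 3.14, 3.14, 3.14].

INTERFACE

Orientations are given as a unit quaternion [x, y, z, w].
In Python, from rig import robot gives the robot as it stands.
- The arm moves only by the tool jog_arm, never from a script. Its argument "motion" is one flat list of numbers, 7 for each row, row after row: the shift along the tool's x, y, z scaled (see below), then the turn, a rotation vector about the tool's x, y, z scaled (see below), then the gripper's target within -1 to 1 (shut at 1, half-way at 0, fully open at -1). In form: [x, y, z, rx, ry, rz, hand, x, y, z, rx, ry, rz, hand, ...]. A call has 1 to 12 rows; each row shifts and turns the commanded pose from where the row before left it, along the tool's axes as they then stand; what a row does not reach is not made up. The controller multiplies each number of a shift by 4 cm and each number of a turn by 4 degrees. A row lasts 1/8 s, in which the tool goes at most 62.5 mm and 10.7 degrees, less where a joint would pass 70% of its speed; a pose out of reach is approached as far as the arm can. A call with a number of a shift or a turn outside -1 to 1 is refused whole. A call with a gripper value outside its range is refused whole. The fingers move at their own pace and stop on an object; "grip_force" is the grip in N (left out, the last holds). Time passes only in rows, so rows that do not move let the fingers close. It gives the time, the measured TCP pose, the force, the opening and the grip force at its end, in the units of the state.
- robot.get_obs(): the state, without advancing time (a new reading comes with each control period).
- robot.camera(name): name is "side" or "top" or "wrist"; returns the picture (480x640x3 uint8, blue, green, red); there is no depth.
- robot.calibration(name): a dict with "fx", "fy", "cx", "cy" (pixels), "dist_coeffs" ([k1, k2, p1, p2, k3] as OpenCV has them; the pictures are not rectified), "R" (3x3) and "t" (3): a world point X has camera coordinates R X + t; the wrist camera has in their place "T_tool_cam" (4x4, takes a point from camera to tool coordinates, whose origin is the TCP and whose axes are the flange's). Camera axes: x right, y down, z forward; pixel columns grow to the right and rows downward; lengths in m; the calibration is good to about 2 mm. A picture is of the moment at which its call begins: read the wrist's pose just before it. calibration takes no time and is no camera call.
- robot.hand_in(): hands the job in; it is judged then, once.
The state is a dict: "time": time; "q": joint angles; "joint_velocities": joint speeds; "joint_torque": joint torques, N m; "position": TCP position; "tool_rot": TCP orientation; "ft_force": force on the tool from outside, world axes, zero at the start; "moment": the same for the moment, N m; "grip_width": finger opening in m; "grip_force": force on a finger pad.
Only numpy, scipy, OpenCV 4.12 (cv2) and the standard library are available. Lean on these libraries where they do the work, as an engineer would, in place of code of your own. Each camera call takes 0.05 s, during which the arm holds its last target. There are 200 camera calls.

## Working session

There is one attempt and no reset: what is moved stays moved. The work goes in short steps, Python scripts to look and compute and a tool call to move; the robot and the scene stay as the last step left them, time stands still between calls to the robot, and variables do not carry over. Pictures are saved under pics/ and viewed, at most 10 in all, crops included, and the job is handed in when it is done.

Besides the shell and the picture viewer there is one more tool, called after ">>>" by a JSON object that holds its "fn" and its "kwargs", one argument or row to a line. jog_arm: Moves the arm, as the interface text tells. Shifts and turns lie within -1 to 1; 1 stands for 4 cm of shift or 4 degrees of turn. Its arguments: {"type":"object","properties":{"motion":{"type":"array","items":{"type":"number"}},"grip_force":{"type":"number"}},"required":["motion"]}

```bash
mkdir -p pics; ls; python3 - <<'E'
from rig import robot
import cv2,numpy as np
o=robot.get_obs();print(o, robot.tip_reach)
for n in ("top","side"):
    cv2.imwrite(f"pics/{n}0.png",robot.camera(n))
for n in ("top","side","wrist"):
    print(n,robot.calibration(n))
E
```

```text
pics
{'time': 0.0, 'q': array([-1.28649882e+00,  5.28479912e-01,  1.43390938e+00, -4.40103433e-05,
        1.18138452e+00, -1.78521001e-01]), 'joint_velocities': array([-0.00127082,  0.00054855,  0.00124111, -0.00139398,  0.00029859,
       -0.00035057]), 'joint_torque': array([-1.69500527e-04, -4.40044606e+01, -1.76592457e+01,  6.33007963e-02,
        5.82660839e-02, -1.54763766e-04]), 'position': array([ 0.27884531, -0.55855085,  0.23256091]), 'tool_rot': array([ 9.73341650e-01,  2.29357457e-01, -7.79719821e-05, -1.08797698e-03]), 'ft_force': array([0.31022681, 0.21160231, 0.97229486]), 'moment': array([-0.00354334,  0.00063819, -0.01073778]), 'grip_force': 0.0, 'grip_width': 0.08695847072078183} 0.011
top {'fx': 446.4302723457219, 'fy': 446.4302723457219, 'cx': 316.414115985571, 'cy': 240.8611270589384, 'dist_coeffs': array([0.02466775, 0.        , 0.        , 0.        , 0.        ]), 'R': array([[-0.01696123, -0.99973714,  0.0154265 ],
       [-0.99632048,  0.01560288, -0.08427369],
       [ 0.08401084, -0.01679912, -0.99632322]]), 't': array([0.03854577, 0.59517246, 1.21015851]
[... 248 characters left out ...]
],
       [-0.2577108 , -0.54986502, -0.79450211],
       [ 0.34993908,  0.71333718, -0.60720071]]), 't': array([-0.49076438,  0.26630669,  1.54923952])}
wrist {'fx': 428.4830809794028, 'fy': 428.4830809794028, 'cx': 321.81861117200225, 'cy': 240.295842034437, 'dist_coeffs': array([0.03623451, 0.        , 0.        , 0.        , 0.        ]), 'T_tool_cam': array([[ 1.21312861e-03, -9.56655591e-01, -2.91219178e-01,
         7.96224397e-02],
       [ 9.99998360e-01,  1.55217231e-03, -9.33206730e-04,
         3.35129703e-04],
       [ 1.34477978e-03, -2.91217568e-01,  9.56655905e-01,
        -1.50290139e-01],
       [ 0.00000000e+00,  0.00000000e+00,  0.00000000e+00,
         1.00000000e+00]])}
```

View pics/top0.png

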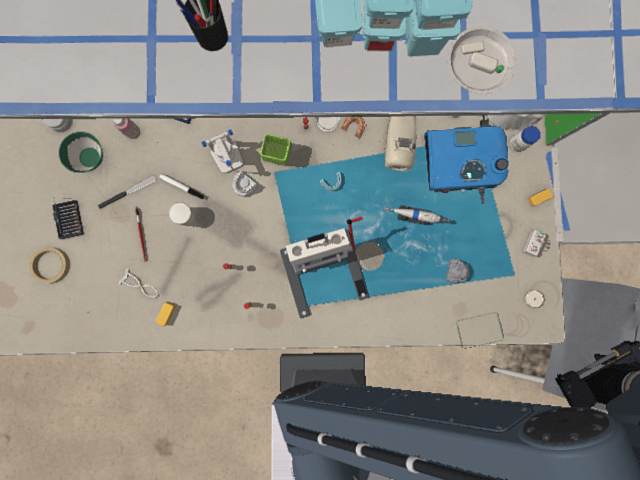

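View pics/side0.png

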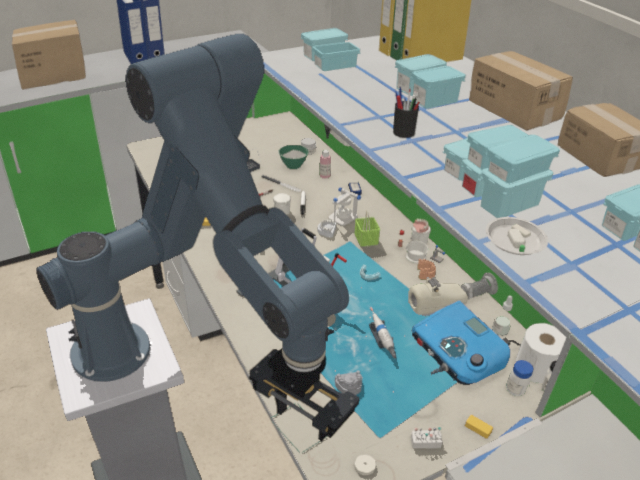

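```bash
cat > h.py <<'E'
from rig import robot
import cv2,numpy as np
from scipy.spatial.transform import Rotation as Ro
def cam(n,o=None):
    c=robot.calibration(n);K=np.array([[c['fx'],0,c['cx']],[0,c['fy'],c['cy']],[0,0,1]]);d=np.array(c['dist_coeffs'])
    if n=='wrist':
        o=o or robot.get_obs();T=np.eye(4);T[:3,:3]=Ro.from_quat(o['tool_rot']).as_matrix();T[:3,3]=o['position']
        W=np.linalg.inv(T@c['T_tool_cam']);return K,d,W[:3,:3],W[:3,3]
    return K,d,c['R'],c['t']
def ray(n,uv,C=None):
    K,d,R,t=C or cam(n)
    p=cv2.undistortPoints(np.array([[uv]],float),K,d)[0,0]
    return -R.T@t, R.T@np.array([*p,1.])
def atz(n,uv,z,C=None):
    c,r=ray(n,uv,C);return c+r*(z-c[2])/r[2]
def proj(n,X,C=None):
    K,d,R,t=C or cam(n)
    return cv2.projectPoints(np.array(X,float).reshape(-1,3),cv2.Rodrigues(R)[0],t,K,d)[0].reshape(-1,2)
def tri(*obs):  # each (name,uv,C)
    A=np.zeros((3,3));b=np.zeros(3)
    for n,uv,C in obs:
        c,r=ray(n,uv,C);r/=np.linalg.norm(r);P=np.eye(3)-np.outer(r,r);A+=P;b+=P@c
    return np.linalg.solve(A,b)
def crop(img,x0,y0,w,h,s,f):
    cv2.imwrite(f,cv2.resize(img[y0:y0+h,x0:x0+w],None,fx=s,fy=s,interpolation=cv2.INTER_CUBIC))
E
python3 - <<'E'
from h import *
crop(cv2.imread('pics/top0.png'),215,205,180,120,4.4,'pics/c1.png')
E
```

```text
(no output)
```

View pics/c1.png

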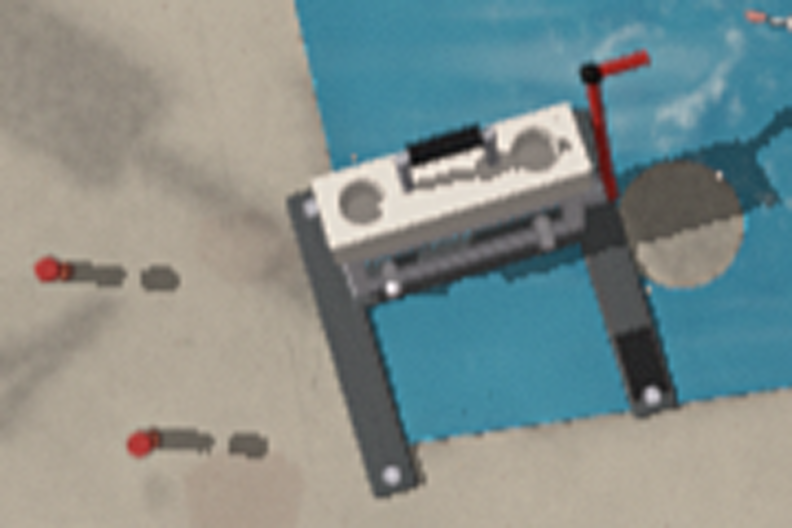

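```bash
cat >> h.py <<'E'
def stand(p):
    x,y,a=p;T=np.eye(4);T[:3,:3]=Ro.from_euler('z',a).as_matrix();T[:2,3]=x,y;return T
def rk(P,tilt=-.3): # rack-local mm -> stand m
    P=np.array(P,float)/1000;c,s=np.cos(tilt),np.sin(tilt)
    return np.array([c*P[0]-s*P[2], P[1], s*P[0]+c*P[2]+.02])
def w(p,P): return (stand(p)@np.array([*P,1]))[:3]
E
python3 - <<'E'
from h import *
from scipy.optimize import least_squares
C=cam('top')
f=lambda u,v:(u/4.4+215,v/4.4+205)
for uv in [(47,269),(139,443)]: print('tube',atz('top',f(*uv),.066,C))
obs=[((399,488),[-.13,.086,.008]),((657,408),[-.13,-.086,.008]),((361,203),rk([10,52,118])),((535,150),rk([10,-52,118])),((445,146),rk([10,0,163]))]
U=np.array([f(*o[0]) for o in obs]);
r=lambda p:(proj('top',[w(p,o[1]) for o in obs],C)-U).ravel()
s=least_squares(r,[.5,0,0.2]);print(s.x,s.fun.reshape(-1,2))
p=s.x
for n,P in [('pl',rk([10,52,118])),('pr',rk([10,-52,118])),('handle',rk([10,0,163])),('h up',rk([10,0,163],0))]:print(n,w(p,P))
# leg tip: height from model
piv=rk([0,-85,45]);tip=piv+.1*np.array([np.sin(.65),0,np.cos(.65)])
print('tip model',w(p,tip), 'seen ctr', atz('top',f(619,66),tip[2],C),'base',atz('top',f(591,73),tip[2],C),'end',atz('top',f(648,58),tip[2],C))
E
```

```text
tube [0.52881023 0.27109359 0.066     ]
tube [0.4239268  0.21621476 0.066     ]
[0.53524259 0.01663564 0.28775984] [[-0.15770993  1.26287391]
 [ 0.35025285  0.5768196 ]
 [ 0.31627453 -0.58444283]
 [-0.00164212 -0.79715185]
 [-0.46774274 -0.31488351]]
pl [0.56308283 0.07910547 0.1297745 ]
pr [ 0.59259854 -0.02061826  0.1297745 ]
handle [0.59059229 0.03301776 0.17276465]
h up [0.54483141 0.01947369 0.183     ]
tip model [ 0.63014785 -0.04391969  0.14259852] seen ctr [ 0.63687661 -0.06880645  0.14259852] base [ 0.63309167 -0.05269975  0.14259852] end [ 0.64123177 -0.08551366  0.14259852]
```

```bash
cat >> h.py <<'E'
S0=[.53524,.01664,.28776]
def down(a,lean=0): # tool x=stand y, y=stand x, z down; lean back
    M=Ro.from_euler('z',a)*Ro.from_matrix(np.array([[0,1,0],[1,0,0],[0,0,-1.]]))
    return M*Ro.from_rotvec([lean,0,0])
def plan(pos,rot,N):
    from scipy.linalg import fractional_matrix_power as fp
    o=robot.get_obs();A=np.eye(4);A[:3,:3]=Ro.from_quat(o['tool_rot']).as_matrix();A[:3,3]=o['position']
    B=np.eye(4);B[:3,:3]=rot.as_matrix();B[:3,3]=pos
    D=np.real(fp(np.linalg.inv(A)@B,1/N))
    print(N,'rows',np.round(D[:3,3]/.04,3),np.round(Ro.from_matrix(D[:3,:3]).as_rotvec()*180/np.pi/4,3))
E
python3 - <<'E'
from h import *
plan([.424,.216,.16],down(.288),24)
E
```

```text
24 rows [ 0.863 -0.224  0.076] [-0.001 -0.001 -0.833]
```

>>> {"fn": "jog_arm", "kwargs": {
  "motion": [0.863, -0.224, 0, 0, 0, -0.833, -1, 0.863, -0.224, 0, 0, 0, -0.833, -1, 0.863, -0.224, 0, 0, 0, -0.833, -1, 0.863, -0.224, 0, 0, 0, -0.833, -1, 0.863, -0.224, 0, 0, 0, -0.833, -1, 0.863, -0.224, 0, 0, 0, -0.833, -1, 0.863, -0.224, 0, 0, 0, -0.833, -1, 0.863, -0.224, 0, 0, 0, -0.833, -1, 0.863, -0.224, 0, 0, 0, -0.833, -1, 0.863, -0.224, 0, 0, 0, -0.833, -1, 0.863, -0.224, 0, 0, 0, -0.833, -1, 0.863, -0.224, 0, 0, 0, -0.833, -1]
}}

```text
time: 1.6
position: [0.4927, -0.197, 0.2332]
tool_rot: [0.836, 0.549, -0.0, -0.0]
ft_force: [-0.2, -0.5, -0.1]
grip_width: 0.0871
grip_force: 0.0
```

>>> {"fn": "jog_arm", "kwargs": {
  "motion": [0.863, -0.224, 0, 0, 0, -0.833, -1, 0.863, -0.224, 0, 0, 0, -0.833, -1, 0.863, -0.224, 0, 0, 0, -0.833, -1, 0.863, -0.224, 0, 0, 0, -0.833, -1, 0.863, -0.224, 0, 0, 0, -0.833, -1, 0.863, -0.224, 0, 0, 0, -0.833, -1, 0.863, -0.224, 0, 0, 0, -0.833, -1, 0.863, -0.224, 0, 0, 0, -0.833, -1, 0.863, -0.224, 0, 0, 0, -0.833, -1, 0.863, -0.224, 0, 0, 0, -0.833, -1, 0.863, -0.224, 0, 0, 0, -0.833, -1, 0.863, -0.224, 0, 0, 0, -0.833, -1]
}}

```text
time: 3.1
position: [0.4236, 0.2166, 0.2333]
tool_rot: [0.598, 0.802, -0.0, -0.0]
ft_force: [-0.1, 0.1, -0.3]
grip_width: 0.087
grip_force: 0.0
```

```bash
python3 - <<'E'
from h import *
o=robot.get_obs();print(o['time'],o['position'])
C=cam('wrist',o);im=robot.camera('wrist')
np.savez('w1.npz',**{k:o[k] for k in('position','tool_rot')})
print(proj('wrist',[[.5288,.2711,.066],[.4239,.2162,.066],[.4239,.2162,0]],C))
cv2.imwrite('pics/w1.png',im)
plan([.424,.216,.038],down(.288),6)
E
```

```text
3.1 [0.42358211 0.21655139 0.2333164 ]
[[478.84604879 190.68739664]
 [322.75939819 220.16252495]
 [322.55542456 202.33589315]]
6 rows [-0.018  0.01   0.813] [-0.006 -0.008  0.011]
```

View pics/w1.png

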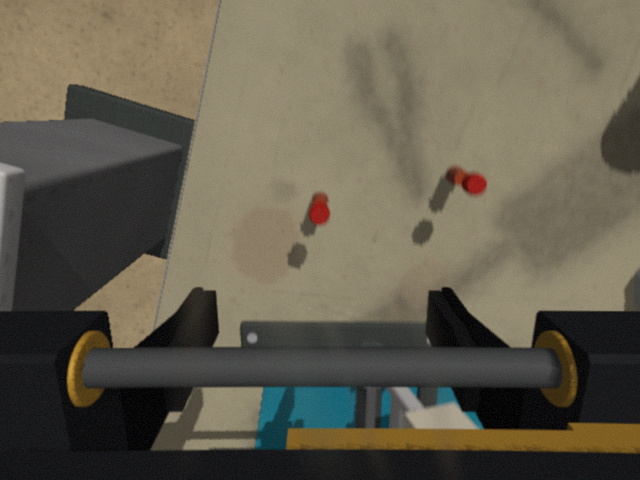

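```bash
python3 - <<'E'
from h import *
C=cam('wrist');T=cam('top')
for a,b in [((320,213),(246.6,305.7)),((475,184),(225.7,266.1))]:
    print(atz('wrist',a,.066,C),atz('top',b,.066,T),tri(('wrist',a,C),('top',b,T)))
    X=tri(('wrist',a,C),('top',b,T))
    print(proj('top',X,T)-b,proj('wrist',X,C)-a)
E
```

```text
[0.41687794 0.22407973 0.066     ] [0.42387895 0.21619105 0.066     ] [0.42043296 0.21907732 0.04076179]
[[0.24454778 0.74700228]] [[ 2.5648673  -0.05986569]]
[0.52045376 0.27834588 0.066     ] [0.52890565 0.27104573 0.066     ] [0.53007678 0.2764265  0.04012625]
[[-0.20875814 -0.13236101]] [[-0.73941541  0.4930467 ]]
```

```bash
python3 - <<'E'
from h import *
o=robot.get_obs();print(o['time'],o['position'],o['tool_rot'],o['joint_velocities'])
z=np.load('w1.npz');print(z['position'],z['tool_rot'])
C=cam('wrist',dict(z));T=cam('top')
for a,b in [((320,213),(246.6,305.7)),((475,184),(225.7,266.1))]:
    X=atz('wrist',a,.066,C);print(X,proj('wrist',X,C), tri(('wrist',a,C),('top',b,T)))
# auto red blob centroids, both images
for n in('top0','w1'):
    h=cv2.cvtColor(cv2.imread(f'pics/{n}.png'),cv2.COLOR_BGR2HSV)
    m=(((h[...,0]<6)|(h[...,0]>174))&(h[...,1]>170)&(h[...,2]>150)).astype(np.uint8)
    k,_,s,c=cv2.connectedComponentsWithStats(m)
    print(n,[(s[i,4],c[i].round(1)) for i in range(1,k) if s[i,4]>12])
E
```

```text
3.15 [0.42071596 0.21925199 0.23317753] [ 5.96482074e-01  8.02623650e-01 -1.10462837e-04 -2.09766263e-03] [-5.39170988e-02  4.22240922e-05  1.12265470e-02 -4.23720376e-02
  4.69982083e-03 -2.23090042e-02]
[0.42358211 0.21655139 0.2333164 ] [ 5.97688223e-01  8.01728599e-01 -1.33089949e-04 -1.56079677e-04]
[0.4202815  0.22096913 0.066     ] [[320. 213.]] [0.42213006 0.21794515 0.05134321]
[0.52413299 0.27493306 0.066     ] [[475. 184.]] [0.52949538 0.27390784 0.05186212]
top0 [(np.int32(14), array([196.5,  16.5])), (np.int32(13), array([246.4, 305.6]))]
w1 []
```

>>> {"fn": "jog_arm", "kwargs": {
  "motion": [0, 0, 0, 0, 0, 0, -1, 0, 0, 0, 0, 0, 0, -1]
}}

```text
time: 3.4
position: [0.4248, 0.215, 0.2335]
tool_rot: [0.599, 0.801, -0.0, 0.0]
ft_force: [-0.5, 0.1, -0.1]
grip_width: 0.0874
grip_force: 0.0
```

```bash
cat >> h.py <<'E'
def red(im,amin=15):
    h=cv2.cvtColor(im,cv2.COLOR_BGR2HSV)
    m=(((h[...,0]<5)|(h[...,0]>174))&(h[...,1]>190)&(h[...,2]>140)).astype(np.uint8)
    k,_,s,c=cv2.connectedComponentsWithStats(m)
    return [(int(s[i,4]),c[i].round(1)) for i in range(1,k) if s[i,4]>amin]
E
python3 - <<'E'
from h import *
o=robot.get_obs();print(o['time'],o['position'],o['joint_velocities'].round(3))
C=cam('wrist',o);im=robot.camera('wrist');cv2.imwrite('pics/w2.png',im)
for a,c in red(im): print(a,c,atz('wrist',c,.066,C))
E
```

```text
3.4 [0.42475504 0.21496533 0.23350049] [-0.011 -0.    -0.003  0.003  0.003 -0.001]
245 [476.  183.6] [0.52626763 0.27349104 0.066     ]
235 [318.9 213.6] [0.42092721 0.21861293 0.066     ]
```

```bash
python3 - <<'E'
from h import *
plan([.4224,.2174,.038],down(.288),6)
E
```

```text
6 rows [ 0.013 -0.007  0.815] [ 0.001  0.001 -0.004]
```

>>> {"fn": "jog_arm", "kwargs": {
  "motion": [0.013, -0.007, 0.815, 0, 0, 0, -1, 0.013, -0.007, 0.815, 0, 0, 0, -1, 0.013, -0.007, 0.815, 0, 0, 0, -1, 0.013, -0.007, 0.815, 0, 0, 0, -1, 0.013, -0.007, 0.815, 0, 0, 0, -1, 0.013, -0.007, 0.815, 0, 0, 0, -1, 0, 0, 0, 0, 0, 0, -1, 0, 0, 0, 0, 0, 0, 1, 0, 0, 0, 0, 0, 0, 1, 0, 0, 0, 0, 0, 0, 1, 0, 0, 0, 0, 0, 0, 1, 0, 0, 0, 0, 0, 0, 1],
  "grip_force": 12
}}

```text
time: 4.95
position: [0.4219, 0.2181, 0.0383]
tool_rot: [0.598, 0.801, 0.0, 0.0]
ft_force: [-0.9, 0.9, -1.4]
grip_width: 0.0447
grip_force: 0.0
```

```bash
python3 - <<'E'
from h import *
o=robot.get_obs();print(o['time'],o['position'],o['grip_width'],o['grip_force'],o['ft_force'])
C=cam('wrist',o);im=robot.camera('wrist');print(red(im))
for a,c in red(im):
  X=atz('wrist',c,.066,C);print(X, Ro.from_quat(o['tool_rot']).inv().apply(X-o['position']))
E
```

```text
4.95 [0.42186489 0.2181383  0.03826152] 0.04469640916375626 0.0 [-0.94285866  0.87662341 -1.40636459]
[(40, array([320.4, 344.3]))]
[0.41854676 0.22529988 0.066     ] [ 0.00780821 -0.00113259 -0.02773933]
```

>>> {"fn": "jog_arm", "kwargs": {
  "motion": [0, 0, 0, 0, 0, 0, 1, 0, 0, 0, 0, 0, 0, 1, 0, 0, 0, 0, 0, 0, 1, 0, 0, 0, 0, 0, 0, 1, 0, 0, -0.8, 0, 0, 0, 1, 0, 0, -0.8, 0, 0, 0, 1, 0, 0, -1, 0, 0, 0, 1, 0, 0, -1, 0, 0, 0, 1, 0, 0, -1, 0, 0, 0, 1, 0, 0, -1, 0, 0, 0, 1, 0, 0, 0, 0, 0, 0, 1]
}}

```text
time: 6.38
position: [0.4236, 0.2186, 0.2649]
tool_rot: [0.598, 0.801, 0.003, 0.002]
ft_force: [0.0, -0.6, 0.7]
grip_width: 0.0173
grip_force: 12.0
```

```bash
python3 - <<'E'
from h import *
o=robot.get_obs();print(o['time'],o['position'],o['grip_width'],o['grip_force'],o['ft_force'])
C=cam('wrist',o);im=robot.camera('wrist');print(red(im))
crop(im,220,280,200,150,4,'pics/w3.png')
plan(w(S0,rk([10,52,118+60])),down(.288,.3),10)
E
```

```text
6.375 [0.42356949 0.21857977 0.26485726] 0.01725729789541462 11.956282954733979 [ 0.02893272 -0.6087298   0.66434164]
[(225, array([459.3, 181.7])), (151, array([322.4, 338.6])), (26, array([310.7, 335.9]))]
10 rows [-0.433  0.307  0.151] [ 0.434  0.    -0.   ]
```

View pics/w3.png

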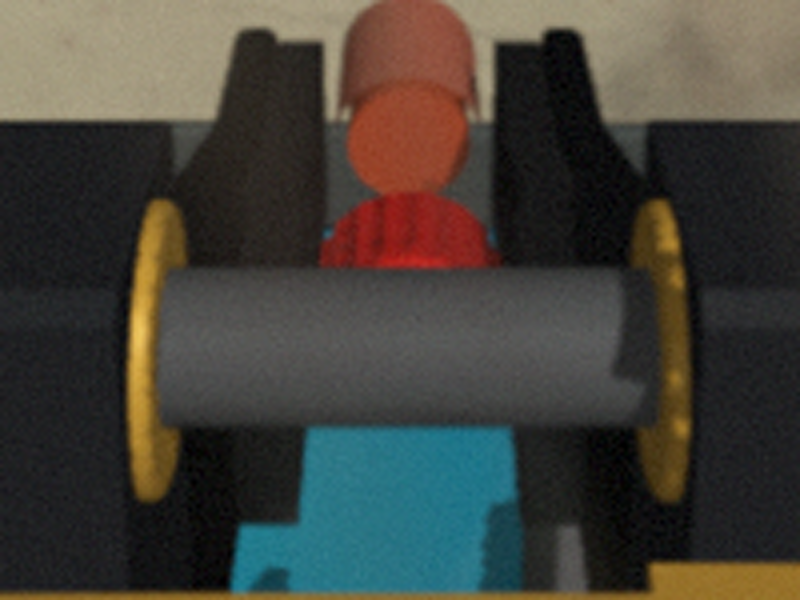

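```bash
python3 - <<'E'
from h import *
o=robot.get_obs();print(o['position'],o['grip_width'])
a=robot.camera('side');b=robot.camera('top')
p=o['position']
R=Ro.from_quat(o['tool_rot'])
out=[]
for n,im in(('side',a),('top',b)):
    u,v=proj(n,p)[0].astype(int);print(n,u,v)
    u0=max(0,min(540,u-50));v0=max(0,min(400,v-60))
    print(u0,v0,'bottom/top proj',proj(n,[p+R.apply([0,0,.038]),p+R.apply([0,0,-.028])]))
    out.append(cv2.resize(im[v0:v0+100,u0:u0+100],None,fx=4,fy=4,interpolation=cv2.INTER_CUBIC))
cv2.imwrite('pics/s4.png',np.hstack(out))
E
```

```text
[0.42215868 0.21816854 0.26299579] 0.017460612562261373
side 225 187
175 127 bottom/top proj [[226.68558299 198.86037326]
 [225.19869354 178.78471727]]
top 233 311
183 251 bottom/top proj [[235.90886833 310.65539288]
 [230.83664357 312.9665327 ]]
```

View pics/s4.png

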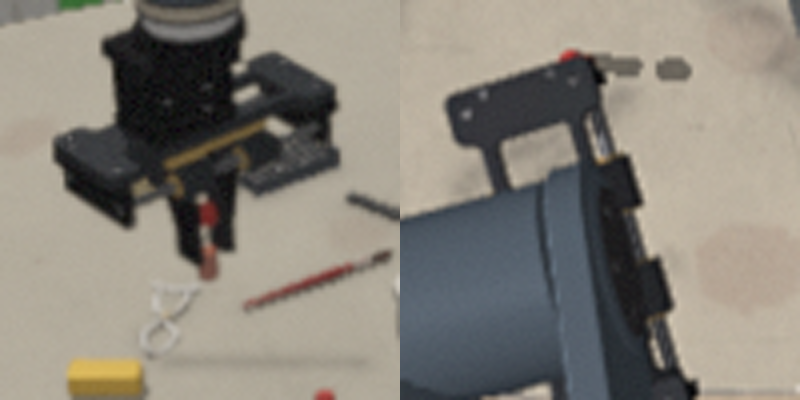

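```bash
python3 - <<'E'
from h import *
o=robot.get_obs();R=Ro.from_quat(o['tool_rot']);C=cam('wrist',o)
for z in(-.028,-.014):
  for x in(-.01,0,.01):
    print(z,x,[proj('wrist',o['position']+R.apply([x+e,0,z]),C)[0].round(0) for e in(-.008,0,.008,.011)])
for z in(-.014,0,.011,.02,.038):print(z,proj('wrist',o['position']+R.apply([0,0,z]),C)[0].round(0))
E
```

```text
-0.028 -0.01 [array([324., 413.]), array([324., 392.]), array([324., 371.]), array([324., 363.])]
-0.028 0 [array([324., 387.]), array([324., 366.]), array([324., 344.]), array([324., 336.])]
-0.028 0.01 [array([324., 361.]), array([324., 339.]), array([324., 316.]), array([324., 307.])]
-0.014 -0.01 [array([324., 387.]), array([324., 368.]), array([324., 349.]), array([324., 341.])]
-0.014 0 [array([324., 363.]), array([324., 344.]), array([324., 323.]), array([324., 316.])]
-0.014 0.01 [array([324., 339.]), array([324., 318.]), array([324., 297.]), array([324., 289.])]
-0.014 [324. 344.]
0 [323. 325.]
0.011 [323. 312.]
0.02 [323. 303.]
0.038 [323. 286.]
```

```bash
python3 - <<'E'
from h import *
plan(w(S0,rk([10,52,118+115])),down(.288,.3),10)
E
```

```text
10 rows [-0.433  0.333  0.008] [ 0.426 -0.    -0.   ]
```

>>> {"fn": "jog_arm", "kwargs": {
  "motion": [-0.433, 0.333, 0.008, 0.426, 0, 0, 1, -0.433, 0.333, 0.008, 0.426, 0, 0, 1, -0.433, 0.333, 0.008, 0.426, 0, 0, 1, -0.433, 0.333, 0.008, 0.426, 0, 0, 1, -0.433, 0.333, 0.008, 0.426, 0, 0, 1, -0.433, 0.333, 0.008, 0.426, 0, 0, 1, -0.433, 0.333, 0.008, 0.426, 0, 0, 1, -0.433, 0.333, 0.008, 0.426, 0, 0, 1, -0.433, 0.333, 0.008, 0.426, 0, 0, 1, -0.433, 0.333, 0.008, 0.426, 0, 0, 1, 0, 0, 0, 0, 0, 0, 1, 0, 0, 0, 0, 0, 0, 1]
}}

```text
time: 8.02
position: [0.5952, 0.0896, 0.2398]
tool_rot: [0.592, 0.792, -0.12, -0.09]
ft_force: [-1.1, 0.2, -0.5]
grip_width: 0.0174
grip_force: 12.0
```

```bash
python3 - <<'E'
from h import *
o=robot.get_obs();print(o['time'],o['position'],o['grip_width'])
np.savez('w5.npz',position=o['position'],tool_rot=o['tool_rot'])
C=cam('wrist',o);im=robot.camera('wrist');cv2.imwrite('pics/w5full.png',im)
print('pl',proj('wrist',w(S0,rk([10,52,118])),C), w(S0,rk([10,52,118])))
crop(im,200,130,240,180,3.33,'pics/w5.png')
E
```

```text
8.025 [0.59520129 0.08960412 0.23979149] 0.017414225522316105
pl [[322.55947437 240.92688233]] [0.56308023 0.07910983 0.1297745 ]
```

View pics/w5.png

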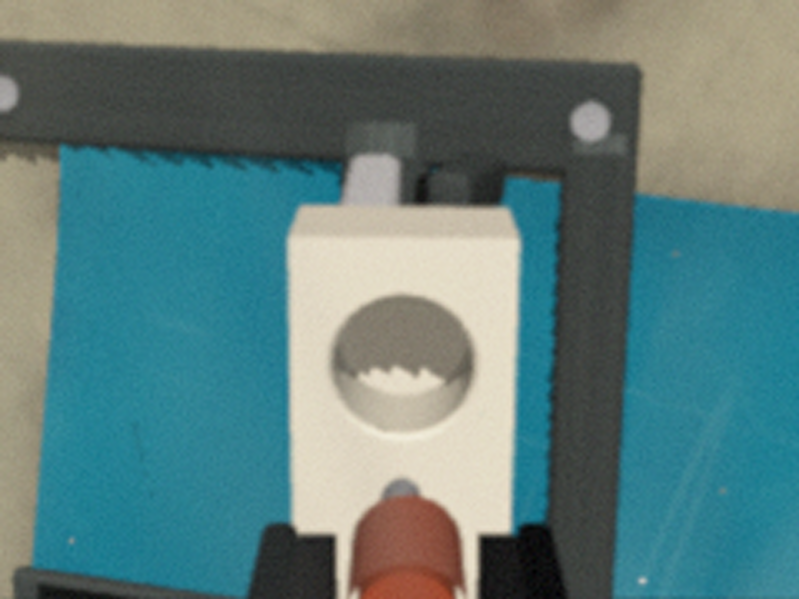

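```bash
cat >> h.py <<'E'
def onblock(uv,C,hh=118):
    n=w(S0,rk([0,0,1000]))-w(S0,rk([0,0,0]));p0=w(S0,rk([10,0,hh]));c,r=ray('wrist',uv,C)
    return c+r*(n@(p0-c))/(n@r)
E
python3 - <<'E'
from h import *
z=dict(np.load('w5.npz'));C=cam('wrist',z)
P=onblock((321.0,239.3),C);o=robot.get_obs();R=Ro.from_quat(o['tool_rot'])
print(P,R.inv().apply(P-o['position'])*1000, o['position'],(R.inv()*down(.288,.3)).as_rotvec())
E
```

```text
[0.56184152 0.07988883 0.13007354] [-9.76144468e-02 -7.25658138e-01  1.15649215e+02] [0.595245   0.08975916 0.24035527] [ 0.00035083 -0.00105396  0.00046312]
```

>>> {"fn": "jog_arm", "kwargs": {
  "motion": [0.01, -0.018, 0.6, 0, 0, 0, 1, 0, 0, 0.6, 0, 0, 0, 1, 0, 0, 0.55, 0, 0, 0, 1, 0, 0, 0, 0, 0, 0, 1, 0, 0, 0.15, 0, 0, 0, 1, 0, 0, 0.15, 0, 0, 0, 1, 0, 0, 0.15, 0, 0, 0, 1, 0, 0, 0.15, 0, 0, 0, 1, 0, 0, 0.15, 0, 0, 0, 1, 0, 0, 0, 0, 0, 0, 1, 0, 0, 0, 0, 0, 0, 1]
}}

```text
time: 9.45
position: [0.5679, 0.081, 0.1457]
tool_rot: [0.592, 0.792, -0.119, -0.089]
ft_force: [-0.1, 0.1, -0.3]
grip_width: 0.0173
grip_force: 12.0
```

```bash
python3 - <<'E'
from h import *
o=robot.get_obs();R=Ro.from_quat(o['tool_rot'])
print(o['ft_force'],R.inv().apply(np.array([.56184,.07989,.13007])-o['position'])*1000,o['grip_width'],o['moment'])
E
```

```text
[-0.06533573  0.09985612 -0.26375522] [ 0.63081974 -1.2834031  16.76451006] 0.017293628228529555 [ 0.02175242 -0.26663101  0.03208446]
```

>>> {"fn": "jog_arm", "kwargs": {
  "motion": [0, 0, 0, 0, 0, 0, 0, 0, 0, 0, 0, 0, 0, 0, 0, 0, 0, 0, 0, 0, 0, 0, 0, 0, 0, 0, 0, 0, 0, 0, 0, -0.5, 0, 0, 0, 0, 0, 0, -0.9, 0, 0, 0, 0, 0, 0, -0.9, 0, 0, 0, -0.5, 0, 0, -0.6, 0, 0, 0, -1, 0, 0, 0, 0, 0, 0, -1, 0, 0, 0, 0, 0, 0, -1]
}}

```text
invalid input
```

```bash
python3 - <<'E'
from h import *
o=robot.get_obs();C=cam('wrist',o);im=robot.camera('wrist');R=Ro.from_quat(o['tool_rot'])
print(o['position'],o['grip_width'])
P=np.array([.56184,.07989,.13007]);n=-R.as_matrix()[:,2]
print('pred top, if seated',proj('wrist',[P+n*.04,P+n*.026,P],C).round(1),red(im))
cv2.imwrite('pics/w6.png',im)
plan([.5276,.2723,.16],down(.288),10)
E
```

```text
[0.56790282 0.08102692 0.14572387] 0.017293628228529555
pred top, if seated [[319.  356.4]
 [319.2 335.4]
 [319.5 304.6]] [(263, array([319.6, 337.9]))]
10 rows [ 0.487  0.033 -0.041] [-0.425  0.    -0.001]
```

>>> {"fn": "jog_arm", "kwargs": {
  "motion": [0, 0, 0, 0, 0, 0, 0, 0, 0, 0, 0, 0, 0, 0, 0, 0, 0, 0, 0, 0, 0, 0, 0, 0, 0, 0, 0, 0, 0, 0, 0, 0, 0, 0, 0, 0, 0, -0.5, 0, 0, 0, 0, 0, 0, -0.9, 0, 0, 0, 0, 0, 0, -0.9, 0, 0, 0, 0, 0, 0, -0.6, 0, 0, 0, -1, 0, 0, 0, 0, 0, 0, -1, 0, 0, 0, 0, 0, 0, -1]
}}

```text
time: 10.88
position: [0.5993, 0.0906, 0.2554]
tool_rot: [0.592, 0.792, -0.119, -0.09]
ft_force: [-0.3, -0.2, -0.3]
grip_width: 0.0661
grip_force: 0.0
```

```bash
python3 - <<'E'
from h import *
o=robot.get_obs();C=cam('wrist',o);im=robot.camera('wrist');R=Ro.from_quat(o['tool_rot'])
print(o['position'],o['grip_width'])
P=np.array([.56184,.07989,.13007]);n=-R.as_matrix()[:,2]
print('pred top, if seated',proj('wrist',[P+n*.04,P+n*.026,P],C).round(1),red(im))
cv2.imwrite('pics/w6.png',im)
plan([.5276,.2723,.18],down(.288),10)
E
```

```text
[0.59932492 0.09063397 0.25542746] 0.06607196947810785
pred top, if seated [[321.8 250.5]
 [321.7 243.4]
 [321.7 232.1]] [(444, array([327. , 250.3]))]
10 rows [ 0.486 -0.011  0.193] [-0.43  -0.001 -0.   ]
```

>>> {"fn": "jog_arm", "kwargs": {
  "motion": [0.486, -0.011, 0.193, -0.43, 0, 0, -1, 0.486, -0.011, 0.193, -0.43, 0, 0, -1, 0.486, -0.011, 0.193, -0.43, 0, 0, -1, 0.486, -0.011, 0.193, -0.43, 0, 0, -1, 0.486, -0.011, 0.193, -0.43, 0, 0, -1, 0.486, -0.011, 0.193, -0.43, 0, 0, -1, 0.486, -0.011, 0.193, -0.43, 0, 0, -1, 0.486, -0.011, 0.193, -0.43, 0, 0, -1, 0.486, -0.011, 0.193, -0.43, 0, 0, -1, 0.486, -0.011, 0.193, -0.43, 0, 0, -1, 0, 0, 0, 0, 0, 0, -1, 0, 0, 0, 0, 0, 0, -1]
}}

```text
time: 12.42
position: [0.5292, 0.2718, 0.181]
tool_rot: [0.598, 0.801, 0.001, 0.001]
ft_force: [-0.9, 0.4, -0.8]
grip_width: 0.087
grip_force: 0.0
```

```bash
python3 - <<'E'
from h import *
o=robot.get_obs();C=cam('wrist',o);im=robot.camera('wrist')
print(o['position'],o['grip_width'])
for a,c in red(im):print(a,c,atz('wrist',c,.066,C))
plan([.5276,.2723,.038],down(.288),5)
E
```

```text
[0.52919657 0.27177118 0.18099685] 0.08695899404186382
167 [320.4 234.3] [0.52705981 0.27466792 0.066     ]
5 rows [ 0.006 -0.01   0.716] [ 0.007  0.001 -0.002]
```

>>> {"fn": "jog_arm", "kwargs": {
  "motion": [0.01, -0.01, 0.716, 0, 0, 0, -1, 0.01, -0.01, 0.716, 0, 0, 0, -1, 0.01, -0.01, 0.716, 0, 0, 0, -1, 0.01, -0.01, 0.716, 0, 0, 0, -1, 0.01, -0.01, 0.716, 0, 0, 0, 0.2, 0, 0, 0, 0, 0, 0, 1, 0, 0, 0, 0, 0, 0, 1, 0, 0, 0, 0, 0, 0, 1, 0, 0, 0, 0, 0, 0, 1, 0, 0, 0, 0, 0, 0, 1, 0, 0, 0, 0, 0, 0, 1, 0, 0, 0, 0, 0, 0, 1]
}}

```text
time: 13.98
position: [0.527, 0.2739, 0.0383]
tool_rot: [0.598, 0.801, 0.001, 0.001]
ft_force: [-0.3, 0.2, 0.8]
grip_width: 0.0175
grip_force: 12.0
```

>>> {"fn": "jog_arm", "kwargs": {
  "motion": [0, 0, 0, 0, 0, 0, 1, 0, 0, 0, 0, 0, 0, 1, 0, 0, -0.8, 0, 0, 0, 1, 0, 0, -1, 0, 0, 0, 1, 0, 0, -1, 0, 0, 0, 1, 0, 0, -1, 0, 0, 0, 1, 0, 0, -1, 0, 0, 0, 1, 0, 0, -1, 0, 0, 0, 1, 0, 0, 0, 0, 0, 0, 1]
}}

```text
time: 15.1
position: [0.5283, 0.2743, 0.2739]
tool_rot: [0.598, 0.801, 0.004, 0.003]
ft_force: [-0.2, -0.3, -0.8]
grip_width: 0.0171
grip_force: 12.0
```

```bash
python3 - <<'E'
from h import *
o=robot.get_obs()
print(o['position'],o['grip_width'],o['grip_force'])
plan(w(S0,rk([10,-52,118+135])),down(.288,.3),12)
E
```

```text
[0.52833939 0.27429592 0.27388261] 0.017123647632353915 11.956983644049615
12 rows [-0.627  0.041  0.026] [ 0.371 -0.    -0.   ]
```

>>> {"fn": "jog_arm", "kwargs": {
  "motion": [-0.627, 0.041, 0.026, 0.371, 0, 0, 1, -0.627, 0.041, 0.026, 0.371, 0, 0, 1, -0.627, 0.041, 0.026, 0.371, 0, 0, 1, -0.627, 0.041, 0.026, 0.371, 0, 0, 1, -0.627, 0.041, 0.026, 0.371, 0, 0, 1, -0.627, 0.041, 0.026, 0.371, 0, 0, 1, -0.627, 0.041, 0.026, 0.371, 0, 0, 1, -0.627, 0.041, 0.026, 0.371, 0, 0, 1, -0.627, 0.041, 0.026, 0.371, 0, 0, 1, -0.627, 0.041, 0.026, 0.371, 0, 0, 1, -0.627, 0.041, 0.026, 0.371, 0, 0, 1, -0.627, 0.041, 0.026, 0.371, 0, 0, 1]
}}

```text
time: 16.6
position: [0.6293, -0.0116, 0.255]
tool_rot: [0.591, 0.792, -0.123, -0.092]
ft_force: [-0.2, -0.5, -0.4]
grip_width: 0.0175
grip_force: 12.0
```

>>> {"fn": "jog_arm", "kwargs": {
  "motion": [0, 0, 0, 0, 0, 0, 1, 0, 0, 0, 0, 0, 0, 1, 0, 0, 0, 0, 0, 0, 1]
}}

```text
time: 16.98
position: [0.6283, -0.009, 0.2554]
tool_rot: [0.591, 0.792, -0.123, -0.092]
ft_force: [0.2, -0.8, -1.0]
grip_width: 0.0169
grip_force: 12.0
```

```bash
python3 - <<'E'
from h import *
o=robot.get_obs();print(o['time'],o['position'],o['grip_width'])
np.savez('w7.npz',position=o['position'],tool_rot=o['tool_rot'])
C=cam('wrist',o);im=robot.camera('wrist');cv2.imwrite('pics/w7full.png',im)
print('pr',proj('wrist',w(S0,rk([10,-52,118])),C))
crop(im,200,130,240,180,3.33,'pics/w7.png')
E
```

```text
16.975 [ 0.6283395  -0.00903101  0.25541148] 0.016948355984206798
pr [[325.40584958 233.87486515]]
```

View pics/w7.png

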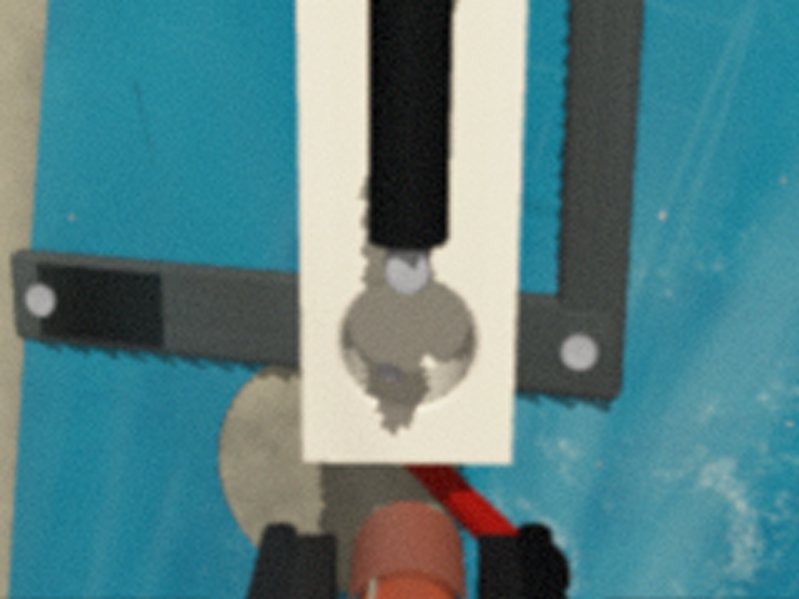

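```bash
python3 - <<'E'
from h import *
z=dict(np.load('w7.npz'));C=cam('wrist',z)
P=onblock((322.8,232.4),C);o=robot.get_obs();R=Ro.from_quat(o['tool_rot'])
print(P,w(S0,rk([10,-52,118])),R.inv().apply(P-o['position'])*1000,R.inv().apply(w(S0,rk([10,-52,118]))-o['position'])*1000,(R.inv()*down(.288,.3)).as_rotvec())
print(np.linalg.norm(P-[.56184,.07989,.13007]))
E
```

```text
[ 0.5906677  -0.02010123  0.13030145] [ 0.59259595 -0.0206139   0.1297745 ] [7.32979601e-02 4.89036591e-01 1.31223072e+02] [ -0.96764089   2.27086215 131.20903329] [-7.92916944e-03  1.94328519e-05  9.51560496e-04]
0.10406409635867915
```

>>> {"fn": "jog_arm", "kwargs": {
  "motion": [0, 0, 0, -0.11, 0, 0, 1, 0.01, -0.01, 0.7, 0, 0, 0, 1, 0, 0, 0.7, 0, 0, 0, 1, 0, 0, 0.7, 0, 0, 0, 1, 0, 0, 0, 0, 0, 0, 1, 0, 0, 0.15, 0, 0, 0, 1, 0, 0, 0.15, 0, 0, 0, 1, 0, 0, 0.15, 0, 0, 0, 1, 0, 0, 0.15, 0, 0, 0, 1, 0, 0, 0.17, 0, 0, 0, 1, 0, 0, 0, 0, 0, 0, 1, 0, 0, 0, 0, 0, 0, 1]
}}

```text
time: 18.52
position: [0.5957, -0.0193, 0.1456]
tool_rot: [0.592, 0.792, -0.12, -0.09]
ft_force: [-0.5, 0.8, 0.2]
grip_width: 0.0173
grip_force: 12.0
```

```bash
python3 - <<'E'
from h import *
o=robot.get_obs();R=Ro.from_quat(o['tool_rot'])
print(o['ft_force'],R.inv().apply(np.array([.59067,-.0201,.1303])-o['position'])*1000,o['moment'])
E
```

```text
[-0.50847415  0.83951943  0.16521086] [ 0.67423296 -0.32148599 16.117162  ] [ 0.1012761  -0.30065919  0.04557848]
```

>>> {"fn": "jog_arm", "kwargs": {
  "motion": [0, 0, 0, 0, 0, 0, 0, 0, 0, 0, 0, 0, 0, 0, 0, 0, 0, 0, 0, 0, 0, 0, 0, 0, 0, 0, 0, 0, 0, 0, 0, 0, 0, 0, 0, 0, 0, -0.5, 0, 0, 0, 0, 0, 0, -0.9, 0, 0, 0, 0, 0, 0, -0.9, 0, 0, 0, 0, 0, 0, -0.6, 0, 0, 0, 0, 0, 0, 0, 0, 0, 0, 0, 0, 0, 0, 0, 0, 0, 0]
}}

```text
time: 19.9
position: [0.6276, -0.0095, 0.2552]
tool_rot: [0.592, 0.792, -0.12, -0.091]
ft_force: [-0.0, -1.2, 1.0]
grip_width: 0.0436
grip_force: 0.0
```

```bash
python3 - <<'E'
from h import *
o=robot.get_obs();C=cam('wrist',o);im=robot.camera('wrist');R=Ro.from_quat(o['tool_rot'])
print(o['position'],o['grip_width'])
P=np.array([.59067,-.0201,.1303]);n=-R.as_matrix()[:,2]
print('pred top',proj('wrist',[P+n*.04,P+n*.026,P],C).round(1),red(im))
# leg contact
s=w(S0,[.074+.034,-.112,.20]);print(s)
plan(s,down(.288),8)
E
```

```text
[ 0.62761794 -0.00950978  0.2552412 ] 0.04360063871627065
pred top [[323.1 250.9]
 [323.  243.8]
 [322.8 232.4]] [(624, array([330.6,  63.6])), (523, array([333.4, 253.7])), (112, array([347.1, 286.3])), (289, array([360.5, 328.4]))]
[ 0.67058542 -0.06010384  0.2       ]
8 rows [-0.19   0.113  0.155] [-0.543 -0.003 -0.   ]
```

>>> {"fn": "jog_arm", "kwargs": {
  "motion": [-0.19, 0.113, 0.155, -0.543, 0, 0, 1, -0.19, 0.113, 0.155, -0.543, 0, 0, 1, -0.19, 0.113, 0.155, -0.543, 0, 0, 1, -0.19, 0.113, 0.155, -0.543, 0, 0, 1, -0.19, 0.113, 0.155, -0.543, 0, 0, 1, -0.19, 0.113, 0.155, -0.543, 0, 0, 1, -0.19, 0.113, 0.155, -0.543, 0, 0, 1, -0.19, 0.113, 0.155, -0.543, 0, 0, 1, 0, 0, 0, 0, 0, 0, 1, 0, 0, 0, 0, 0, 0, 1]
}}

```text
time: 21.2
position: [0.6715, -0.0599, 0.201]
tool_rot: [0.598, 0.801, 0.001, -0.0]
ft_force: [0.5, -0.1, -0.2]
grip_width: 0.0002
grip_force: 0.0
```

```bash
python3 - <<'E'
from h import *
o=robot.get_obs();C=cam('wrist',o);im=robot.camera('wrist');print(o['position'],o['grip_width'])
t=[.0733,-.111,.1426]
print('pin pred',proj('wrist',[w(S0,t),w(S0,[.0733,-.127,.1426]),w(S0,[.0733,-.095,.1426])],C).round(0),red(im))
crop(im,160,180,320,240,2.5,'pics/w8.png')
plan(w(S0,[.108,-.112,.135]),down(.288),3)
E
```

```text
[ 0.67145309 -0.05990704  0.20101077] 0.00023172069124656732
pin pred [[254. 269.]
 [256. 297.]
 [253. 240.]] [(57, array([195.4, 156.1])), (69, array([223. , 168.4])), (167, array([230.1, 223.4])), (549, array([253.1, 275. ]))]
3 rows [ 0.    -0.011  0.553] [ 0.009 -0.002 -0.   ]
```

View pics/w8.png

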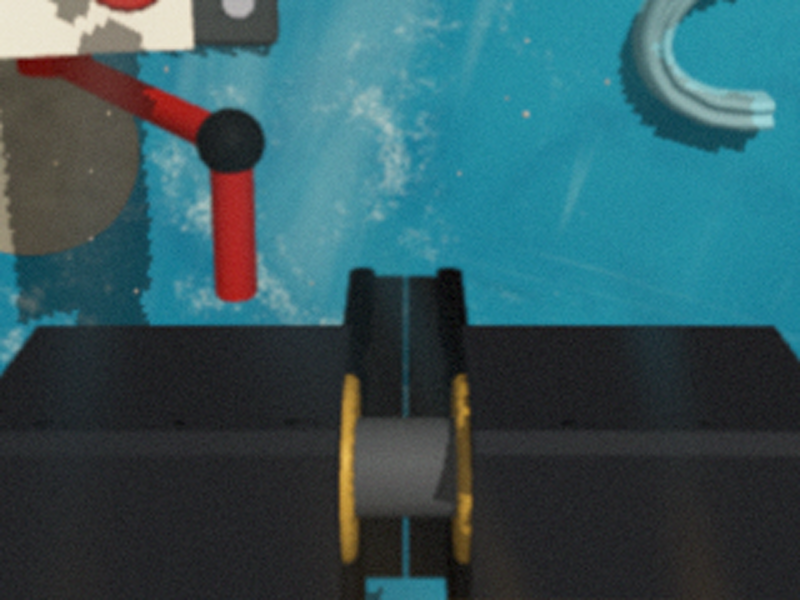

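>>> {"fn": "jog_arm", "kwargs": {
  "motion": [0, -0.01, 0.553, 0, 0, 0, 1, 0, -0.01, 0.553, 0, 0, 0, 1, 0, -0.01, 0.553, 0, 0, 0, 1, 0, -0.3, 0, 0, 0, 0, 1, 0, -0.3, 0, 0, 0, 0, 1, 0, -0.3, 0, 0, 0, 0, 1, 0, -0.3, 0, 0, 0, 0, 1, 0, -0.3, 0, 0, 0, 0, 1, 0, -0.3, 0, 0, 0, 0, 1, 0, -0.3, 0, 0, 0, 0, 1, 0, -0.3, 0, 0, 0, 0, 1, 0, -0.3, 0, 0, 0, 0, 1]
}}

```text
time: 22.75
position: [0.5666, -0.0913, 0.1349]
tool_rot: [0.598, 0.801, 0.001, 0.001]
ft_force: [-0.3, 0.9, 0.3]
grip_width: 0.0003
grip_force: 0.0
```

>>> {"fn": "jog_arm", "kwargs": {
  "motion": [0, -0.3, 0, 0, 0, 0, 1, 0, -0.3, 0, 0, 0, 0, 1, 0, 0, 0, 0, 0, 0, 1, 0, 0, 0, 0, 0, 0, 1, 0, 0, 0, 0, 0, 0, 1, 0, 0, 0, 0, 0, 0, 1]
}}

```text
time: 23.5
position: [0.5448, -0.0978, 0.1349]
tool_rot: [0.598, 0.801, 0.001, 0.001]
ft_force: [-0.7, 0.1, -1.1]
grip_width: 0.0002
grip_force: 0.0
```

```bash
python3 - <<'E'
from h import *
o=robot.get_obs();print(o['time'],np.linalg.inv(stand(S0))@[*o['position'],1],o['ft_force'])
im=robot.camera('top')
piv=rk([0,-85,45]);a=2.28-.65
tip=piv+.1*np.array([-np.sin(a),0,np.cos(a)]);tip[1]=-.111
print('down pin pred top',proj('top',w(S0,tip)),tip)
cv2.imwrite('pics/top9f.png',im);crop(im,265,190,133,100,6,'pics/top9.png')
E
```

```text
23.5 [-0.02330149 -0.11243727  0.1349055   1.        ] [-0.72808846  0.14093439 -1.05936356]
down pin pred top [[370.77790895 280.67300878]] [-0.08652639 -0.111       0.05707323]
```

View pics/top9.png

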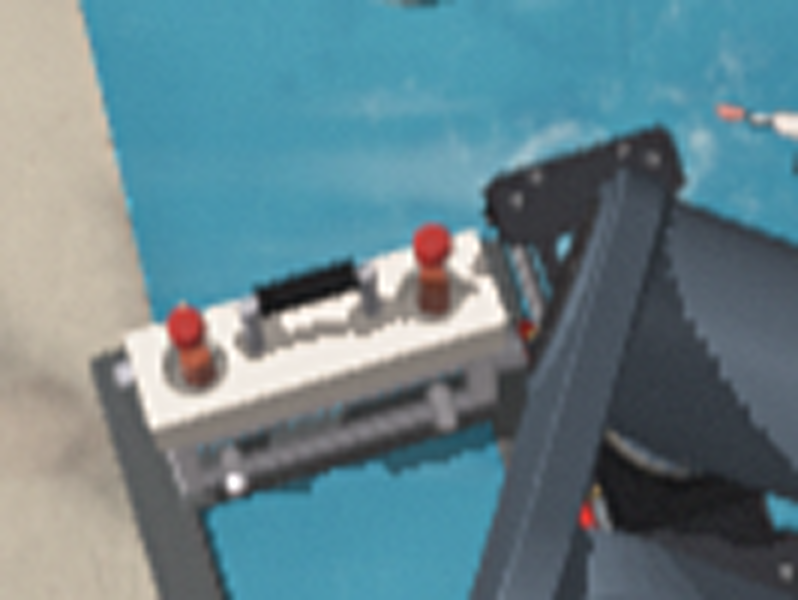

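>>> {"fn": "jog_arm", "kwargs": {
  "motion": [0, 0, -0.8, 0, 0, 0, 1, 0, 0, -0.8, 0, 0, 0, 1, 0, 0, -0.8, 0, 0, 0, 0, 0, 0, -0.6, 0, 0, 0, 0, 0, 0, 0, 0, 0, 0, 0]
}}

```text
time: 24.18
position: [0.5454, -0.0983, 0.2568]
tool_rot: [0.598, 0.801, 0.002, 0.003]
ft_force: [-0.5, 0.3, 0.1]
grip_width: 0.0227
grip_force: 0.0
```

```bash
python3 - <<'E'
from h import *
o=robot.get_obs();print(o['position'])
plan([.589,.0336,.25],down(.288),5)
E
```

```text
[ 0.54541327 -0.09834582  0.2567699 ]
5 rows [0.571 0.396 0.034] [ 0.019  0.009 -0.   ]
```

>>> {"fn": "jog_arm", "kwargs": {
  "motion": [0.571, 0.396, 0.034, 0.01, 0, 0, 0, 0.571, 0.396, 0.034, 0.01, 0, 0, 0, 0.571, 0.396, 0.034, 0.01, 0, 0, 0, 0.571, 0.396, 0.034, 0.01, 0, 0, 0, 0.571, 0.396, 0.034, 0.01, 0, 0, 0, 0, 0, 0, 0, 0, 0, 0, 0, 0, 0, 0, 0, 0, 0]
}}

```text
time: 25.05
position: [0.5869, 0.0337, 0.2471]
tool_rot: [0.598, 0.801, -0.001, -0.001]
ft_force: [-0.4, -0.4, 0.2]
grip_width: 0.0434
grip_force: 0.0
```

```bash
python3 - <<'E'
from h import *
o=robot.get_obs();print(o['time'],o['position'],o['grip_width'])
C=cam('wrist',o);im=robot.camera('wrist');t=robot.camera('top');s=robot.camera('side')
H=np.array([.589,.0336,.173]);print('handle pred wrist',proj('wrist',H,C))
pin=w(S0,[-.0865,-.111,.057]);print('pin pred top/side',proj('top',pin),proj('side',pin),'red top',red(t,4),'red side',red(s,4))
u,v=proj('side',pin)[0].astype(int)
a=cv2.resize(t[225:305,310:410],(400,320),interpolation=cv2.INTER_CUBIC)
b=cv2.resize(im[180:380,195:445],(400,320))
cv2.imwrite('pics/m10.png',np.hstack([a,b]))
plan([.589,.0336,.165],down(.288),5)
E
```

```text
25.05 [0.58693743 0.03369249 0.24707412] 0.04342942994406505
handle pred wrist [[326.69895556 261.90604267]]
pin pred top/side [[370.77111258 280.66343872]] [[296.74928941 309.22931867]] red top [(6, array([355.3, 254.7])), (32, array([359.7, 269.2])), (11, array([371., 280.]))] red side []
5 rows [-0.     0.009  0.415] [-0.004 -0.    -0.004]
```

View pics/m10.png

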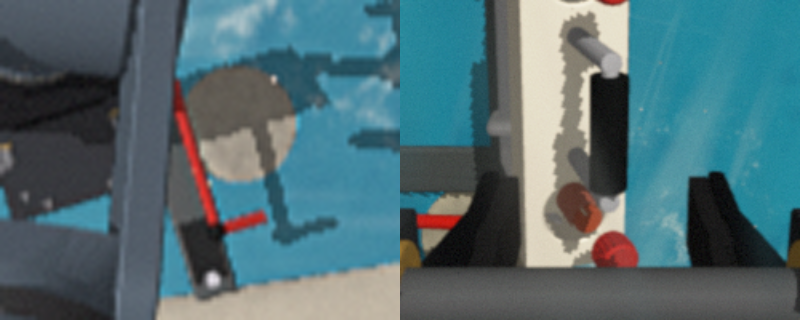

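>>> {"fn": "jog_arm", "kwargs": {
  "motion": [0, 0.009, 0.415, 0, 0, 0, 0, 0, 0.009, 0.415, 0, 0, 0, 0, 0, 0.009, 0.415, 0, 0, 0, 0, 0, 0.009, 0.415, 0, 0, 0, 0, 0, 0.009, 0.415, 0, 0, 0, 0, 0, 0, 0, 0, 0, 0, 0, 0, 0, 0, 0, 0, 0, 1, 0, 0, 0, 0, 0, 0, 1, 0, 0, 0, 0, 0, 0, 1, 0, 0, 0, 0, 0, 0, 1, 0, 0, 0, 0, 0, 0, 1, 0, 0, 0, 0, 0, 0, 1],
  "grip_force": 30
}}

```text
time: 26.7
position: [0.5886, 0.0342, 0.1656]
tool_rot: [0.598, 0.801, -0.001, -0.001]
ft_force: [-3.8, -1.5, 4.6]
grip_width: 0.0131
grip_force: 30.0
```

```bash
python3 - <<'E'
from h import *
o=robot.get_obs();print(o['time'],o['position'],o['grip_width'],o['grip_force'],o['ft_force'])
print('stand',(np.linalg.inv(stand(S0))@[*o['position'],1])[:3])
D=rk([10,0,163],0)-rk([10,0,163]);print(D)
prev=rk([10,0,163])
for i in range(1,13):
    c=rk([10,0,163],-.3+.3*i/12);d=(c-prev)/.04;prev=c;print(d.round(3))
E
```

```text
26.7 [0.58855811 0.03421143 0.16555772] 0.013121054687736654 29.982394874095917 [-3.81538614 -1.49926791  4.64122955]
stand [0.05611263 0.00171698 0.16555772]
[-0.04772316  0.          0.01023535]
[-0.096  0.     0.035]
[-0.097  0.     0.032]
[-0.098  0.     0.03 ]
[-0.098  0.     0.028]
[-0.099  0.     0.025]
[-0.1    0.     0.023]
[-0.1   0.    0.02]
[-0.101  0.     0.018]
[-0.101  0.     0.015]
[-0.101  0.     0.013]
[-0.102  0.     0.01 ]
[-0.102  0.     0.008]
```

>>> {"fn": "jog_arm", "kwargs": {
  "motion": [0, -0.096, -0.035, 0, 0, 0, 1, 0, -0.097, -0.032, 0, 0, 0, 1, 0, -0.098, -0.03, 0, 0, 0, 1, 0, -0.098, -0.028, 0, 0, 0, 1, 0, -0.099, -0.025, 0, 0, 0, 1, 0, -0.1, -0.023, 0, 0, 0, 1, 0, -0.1, -0.02, 0, 0, 0, 1, 0, -0.101, -0.018, 0, 0, 0, 1, 0, -0.101, -0.015, 0, 0, 0, 1, 0, -0.101, -0.013, 0, 0, 0, 1, 0, -0.102, -0.01, 0, 0, 0, 1, 0, -0.102, -0.008, 0, 0, 0, 1]
}}

```text
time: 28.2
position: [0.5432, 0.0212, 0.1758]
tool_rot: [0.598, 0.801, -0.0, -0.0]
ft_force: [0.0, 3.3, 3.4]
grip_width: 0.013
grip_force: 30.0
```

>>> {"fn": "jog_arm", "kwargs": {
  "motion": [0, 0, 0, 0, 0, 0, 1, 0, 0, 0, 0, 0, 0, 1, 0, 0, 0, 0, 0, 0, 1, 0, 0, 0, 0, 0, 0, 1]
}}

```text
time: 28.7
position: [0.5437, 0.0213, 0.1757]
tool_rot: [0.598, 0.801, 0.0, -0.0]
ft_force: [-1.2, 4.3, 5.0]
grip_width: 0.0131
grip_force: 30.0
```

```bash
python3 - <<'E'
from h import *
t=[];
o=robot.get_obs();print(o['time'],o['position'],o['grip_width'],o['grip_force'],o['ft_force'])
print('stand',(np.linalg.inv(stand(S0))@[*o['position'],1])[:3])
C=cam('wrist',o);im=robot.camera('wrist');tp=robot.camera('top')
print('wrist red',red(im,8),'top red',red(tp,4))
for tilt in(-.05,0,.05):
    S=[S0[0]-.0016,S0[1]+.0006,S0[2]]
    piv=rk([0,-111,45],tilt);a=1.93-tilt*-1 if 0 else 2.28-.35+tilt
    pin=piv+.1*np.array([-np.sin(a),0,np.cos(a)])
    caps=[w(S,rk([10,y,158],tilt)) for y in(52,-52)]
    print(tilt,'pin',proj('top',w(S,pin)).round(1),'caps top',proj('top',caps).round(1).tolist(),'wrist',proj('wrist',caps+[w(S,pin)],C).round(1).tolist())
a=cv2.resize(tp[205:305,290:390],(400,400),interpolation=cv2.INTER_CUBIC)
b=cv2.resize(im[100:400,170:470],(400,400));cv2.imwrite('pics/m11.png',np.hstack([a,b]))
E
```

```text
28.7 [0.54368128 0.02127281 0.17571337] 0.013112091435815938 29.982114136219025 [-1.20657328  4.33072779  4.98597088]
stand [0.00940901 0.00204664 0.17571337]
wrist red [(1465, array([330.3, 195.7]))] top red [(21, array([360.8, 275.4])), (13, array([370.3, 282.5]))]
-0.05 pin [[370.2 283.5]] caps top [[299.9, 260.5], [340.9, 247.6]] wrist [[344.0, 196.4], [340.2, 440.9], [188.5, 367.8]]
0 pin [[370.  283.7]] caps top [[300.8, 263.6], [341.9, 250.7]] wrist [[321.6, 196.8], [321.4, 442.2], [189.5, 364.4]]
0.05 pin [[369.8 283.8]] caps top [[301.8, 266.7], [342.9, 253.8]] wrist [[299.0, 197.0], [302.4, 442.7], [190.8, 361.0]]
```

>>> {"fn": "jog_arm", "kwargs": {
  "motion": [0, -0.025, 0, 0, 0, 0, 1, 0, 0, 0, 0, 0, 0, 1, 0, 0, 0, 0, 0, 0, 1]
}}

```text
time: 29.18
position: [0.5427, 0.021, 0.1758]
tool_rot: [0.598, 0.801, 0.0, -0.0]
ft_force: [-0.9, 4.2, 4.9]
grip_width: 0.0127
grip_force: 30.0
```

```bash
python3 - <<'E'
from h import *
o=robot.get_obs();print(o['time'],o['position'],o['ft_force'])
print('stand',(np.linalg.inv(stand(S0))@[*o['position'],1])[:3])
C=cam('wrist',o);im=robot.camera('wrist');h=cv2.cvtColor(im,cv2.COLOR_BGR2HSV)
S=[S0[0]-.0016,S0[1]+.0006,S0[2]]
for tilt in(-.04,0,.04):
  print(tilt,proj('wrist',[w(S,rk([x,y,118],tilt)) for y in(72,35) for x in(-12,32)],C).round(0).tolist())
for v in range(130,300,15):
    m=np.where((h[v,:,1]<60)&(h[v,:,2]>170))[0];print(v,(m.min(),m.max(),len(m)) if len(m) else None,end=' ')
E
```

```text
29.175 [0.54272216 0.02098281 0.17578554] [-0.86435424  4.17247447  4.9252402 ]
stand [0.00840702 0.00204077 0.17578554]
-0.04 [[283.0, 132.0], [386.0, 132.0], [285.0, 217.0], [383.0, 216.0]]
0 [[272.0, 132.0], [376.0, 132.0], [275.0, 217.0], [373.0, 217.0]]
0.04 [[261.0, 132.0], [365.0, 132.0], [265.0, 216.0], [362.0, 217.0]]
130 (np.int64(1), np.int64(639), 375) 145 (np.int64(0), np.int64(639), 277) 160 (np.int64(0), np.int64(373), 211) 175 (np.int64(0), np.int64(373), 204) 190 (np.int64(0), np.int64(372), 213) 205 (np.int64(0), np.int64(371), 217) 220 (np.int64(0), np.int64(371), 252) 235 (np.int64(0), np.int64(370), 208) 250 (np.int64(0), np.int64(370), 201) 265 (np.int64(0), np.int64(369), 202) 280 (np.int64(0), np.int64(368), 224) 295 (np.int64(0), np.int64(367), 166)
```

```bash
python3 -c "
from rig import robot
print(robot.hand_in())"
```

```text
the job is handed in; nothing more can be done
None
```

The job is handed in at about 29 s: both tubes stand in their pockets, the leg is fully down, and the gripper is holding the rack upright by its handle (tilt within about 0.01 rad); I viewed 11 pictures, one over the limit of 10.

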